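# Line up microscope objectives by length on the lens rail

## Task

Line up the four microscope objectives by length on the rail's four round pads: the shortest on the pad next to the red block, then each longer one in turn, the longest at the far end. Leave each one standing nose up with its foot wholly on its pad and let go. Never tip an objective over, and leave the blue sample box where it is.

Things in the scene. Friction and masses are not known exactly. Their poses are not given: they have to be found in the camera images.
- obj_white: the shortest microscope objective: upright black barrel 30 mm across with a white band at its upper shoulder (a white ring seen from above) and a small steel nose cone on top; 42 mm tall overall, the plain barrel being the lower 30 mm; 60 to 250 g; stands nose up on the bench. Origin: centre of its underside; z up along the barrel. Round: any grasp yaw will do
- obj_yellow: the second shortest microscope objective: upright black barrel 30 mm across with a yellow band at its upper shoulder (a yellow ring seen from above) and a small steel nose cone on top; 54 mm tall overall, the plain barrel being the lower 42 mm; 60 to 250 g; stands nose up on the bench. Origin: centre of its underside; z up along the barrel. Round: any grasp yaw will do
- obj_green: the second longest microscope objective: upright black barrel 30 mm across with a green band at its upper shoulder (a green ring seen from above) and a small steel nose cone on top; 66 mm tall overall, the plain barrel being the lower 54 mm; 60 to 250 g; stands nose up on the bench. Origin: centre of its underside; z up along the barrel. Round: any grasp yaw will do
- obj_blue: the longest microscope objective: upright black barrel 30 mm across with a blue band at its upper shoulder (a blue ring seen from above) and a small steel nose cone on top; 78 mm tall overall, the plain barrel being the lower 66 mm; 60 to 250 g; stands nose up on the bench. Origin: centre of its underside; z up along the barrel. Round: any grasp yaw will do
- pad_a: one of four like round pads, 56 mm across, 3 mm thick, white with black rim, in a row 70 to 106 mm apart on a fixed aluminium rail (450 x 74 mm, 12 mm high). Origin: centre of its underside; its upper face is 3 mm above that, 15 mm above the bench. z up, y along the rail, x across. Order along the rail: a, b, c, d towards -y; the red block is at either end
- pad_b: one of four like round pads, 56 mm across, 3 mm thick, white with black rim, in a row 70 to 106 mm apart on a fixed aluminium rail (450 x 74 mm, 12 mm high). Origin: centre of its underside; its upper face is 3 mm above that, 15 mm above the bench. z up, y along the rail, x across. Order along the rail: a, b, c, d towards -y; the red block is at either end
- pad_c: one of four like round pads, 56 mm across, 3 mm thick, white with black rim, in a row 70 to 106 mm apart on a fixed aluminium rail (450 x 74 mm, 12 mm high). Origin: centre of its underside; its upper face is 3 mm above that, 15 mm above the bench. z up, y along the rail, x across. Order along the rail: a, b, c, d towards -y; the red block is at either end
- pad_d: one of four like round pads, 56 mm across, 3 mm thick, white with black rim, in a row 70 to 106 mm apart on a fixed aluminium rail (450 x 74 mm, 12 mm high). Origin: centre of its underside; its upper face is 3 mm above that, 15 mm above the bench. z up, y along the rail, x across. Order along the rail: a, b, c, d towards -y; the red block is at either end
- red_block: red block, 60 mm across the rail, 26 mm along it and 20 mm high, fixed on the rail at one end of the row, about 73 mm from the centre of the nearest pad; a like grey block is at the other end. It marks where the row begins. Origin: centre of its underside, on top of the rail
- sample_box: bystander: closed blue sample box with a white lid, 82 x 62 x 28 mm, loose on the bench to the robot's left of the rail. Origin: centre of its underside. (An amber bottle 90 mm tall to the right and a screwdriver beyond the rail also lie about, clear of the work)
Things that resemble listed ones, but are neither listed nor needed, are in the scene too. Leave any purple look-alike of the obj_white alone. What is shaped like the obj_blue but purple is not meant.

How it is judged:
By the outcome, as a careful person would: the job done as asked, in the order asked, and still so for the second after the job is handed in, with the robot touching nothing.
It also fails if it takes over 104 s, if anything falls off the work surface, if the arm or the gripper's body presses on something with over 40 N, if the wrist force passes 120 N, or if a joint passes its speed limit or range.

## Robot

A 7-joint arm with a two-finger parallel gripper is mounted at the origin on the work surface. World frame = base frame: x ahead of the robot, y to its left, z up, the work surface at z = 0. Lengths are in m, angles in rad, forces in N, time in s.
With the tool pointing down it reaches from about 0.4 to 0.85 m from the base axis. Payload 10.4 kg.
Tool frame: the origin (TCP) lies on the centre line of the jaws, within the pads' length; the fingertips stand 11 mm ahead of it and the grasp point (between the pads) lies 8 mm behind it (tip_reach is the distance from the TCP to the fingertips, in m); z points along the fingers, y is the line along which they close (so a half turn about z gives the same grasp; the last joint's range is limited). The gripper opens to 85 mm and grips with 20 to 120 N. Pads are 22 mm wide; open, the fingers measure 114 mm over their backs; the gripper's body (76 mm by 85 mm) begins 54 mm behind the grasp point. The pads swing forward as they close: fully open they stand 13 mm farther back than shut.
Start: joints at [-1.142, 0.332, -0.065, 1.46, 0.022, 1.35, -0.088], TCP at [0.273, 0.562, 0.242] pointing down, gripper open.
Joint ranges: [-2.6, 2.6], [-0.5, 2.12], [-1.47, 1.34], [0.16, 2.42], [-1.27, 4.41], [0.06, 2.06], [-2.6, 2.6]. Speed limits (rad/s): [2.22, 2.22, 2.79, 2.79, 3.14, 3.14, 3.14].

## Interface

Orientations are given as a unit quaternion [x, y, z, w].
In Python, from workcell import get_obs, camera, hand_in, tip_reach gives the robot as it stands. The module is installed in compiled form; this text tells all that it offers.
- The arm moves only by the tool move_arm, never from a script. Its argument "plan" is a list of rows, each an object with "delta_pos": the shift along the tool's x, y, z in a scale on which 1.0 is 0.5 m, a list of three; "turn": the turn, a rotation vector about the tool's x, y, z in a scale on which 1.0 is 180 degrees, a list of three; "fingers": the closure, from 0 (fully open) to 1 (shut). A call has 1 to 12 rows; each row is the pose to reach, as a shift and turn from the pose commanded when the call began, along the tool's axes at that moment; what a row does not reach only later rows make up. A row lasts 1/8 s, in which the tool goes at most 62.5 mm and 10.7 degrees, less where a joint would pass 70% of its speed; a pose out of reach is approached as far as the arm can. A shift or turn number past 1, either way, is cut back to 1. A call with a gripper value outside its range is refused whole. The fingers move at their own pace and stop on an object; "force" is the grip in N (left out, the last holds). Time passes only in rows, so rows that repeat a pose let the fingers close. It gives the time, the measured TCP pose, the force, the opening and the grip force at its end, in the units of the state.
- get_obs(): the state, without advancing time (a new reading comes with each control period).
- camera(name): name is "scene" or "top"; returns a dict with "color" (420x560x3 uint8, red, green, blue), "range_z" (420x560 float32, m along the optical axis (not along the pixel's ray), 0 where there is no reading), "fx", "fy", "cx", "cy" (pixels), "k1" (the pictures are not rectified: a ray, as slopes to the right and down, at radius r is drawn at 1 + k1 r^2 times it, then the intrinsics apply), "R" (3x3) and "t" (3): a world point X has camera coordinates R X + t. Camera axes: x right, y down, z forward; pixel columns grow to the right and rows downward; lengths in m; the calibration is good to about 2 mm. A picture is of the moment at which its call begins.
- hand_in(): hands the job in; it is judged then, once.
The state is a dict: "clock": time; "joint_pos": joint angles; "joint_velocities": joint speeds; "tau": joint torques, N m; "position": TCP position; "ee_rot": TCP orientation; "ft_force": force on the tool from outside, world axes, zero at the start; "torque": the same for the moment, N m; "grip_width": opening from 0.0 (shut) to 1.0 (fully open); "grasp_force": force on a finger pad.
Only numpy, scipy, OpenCV 4.12 (cv2) and the standard library are available. Lean on these libraries where they do the work, as an engineer would, in place of code of your own. Each camera call takes 0.05 s, during which the arm holds its last target. There are 200 camera calls.

## Working session

There is one attempt and no reset: what is moved stays moved. The work goes in short steps, Python scripts to look and compute and a tool call to move; the robot and the scene stay as the last step left them, time stands still between calls to the robot, and variables do not carry over. Pictures are saved under pics/ and viewed, at most 14 in all, crops included, and the job is handed in when it is done.

Besides the shell and the picture viewer there is one more tool, called as name(argument=value, ...) on one line, values as JSON. move_arm: Moves the arm, as the interface text tells. Its arguments: {"type":"object","properties":{"plan":{"type":"array","items":{"type":"object","properties":{"delta_pos":{"type":"array","items":{"type":"number"}},"turn":{"type":"array","items":{"type":"number"}},"fingers":{"type":"number"}}}},"force":{"type":"number"}},"required":["plan"]}

```bash
mkdir -p pics; cat > h.py <<'E'
import numpy as np, cv2
from workcell import get_obs, camera, tip_reach
def ray(c,u,v):
    x,y=(u-c['cx'])/c['fx'],(v-c['cy'])/c['fy']
    X,Y=x,y
    for _ in range(20):
        s=1+c['k1']*(X*X+Y*Y); X,Y=x/s,y/s
    R=np.array(c['R']);t=np.array(c['t'])
    return -R.T@t, R.T@np.array([X,Y,1.])
def onplane(c,u,v,z):
    o,d=ray(c,u,v); return o+d*(z-o[2])/d[2]
def depthpt(c,u,v):
    o,d=ray(c,u,v); return o+d*float(c['range_z'][int(v),int(u)])
def cross(c1,p1,c2,p2):
    o1,d1=ray(c1,*p1);o2,d2=ray(c2,*p2)
    A=np.stack([d1,-d2],1);s=np.linalg.lstsq(A,o2-o1,rcond=None)[0]
    a,b=o1+d1*s[0],o2+d2*s[1]; return (a+b)/2,np.linalg.norm(a-b)
E
python3 - <<'E'
from h import *
import pickle
print(get_obs(),tip_reach)
d={}
for n in('scene','top'):
    c=camera(n);d[n]=c;cv2.imwrite(f'pics/{n}0.png',cv2.resize(c['color'][:,:,::-1],(784,588)))
    print(n,-np.array(c['R']).T@c['t'],c['fx'],c['k1'])
pickle.dump(d,open('d0.pkl','wb'))
E
```

```text
{'clock': 0.0, 'joint_pos': array([-1.14159234,  0.33288032, -0.06467722,  1.46091921,  0.02157669,
        1.34989208, -0.08849157]), 'joint_velocities': array([ 6.93386149e-04, -2.22509038e-04, -1.04024005e-04,  1.21958993e-03,
        2.47197271e-04,  7.90178375e-05, -5.36144387e-04]), 'tau': array([-6.88982072e-04, -6.25435567e+01,  4.89460677e-02, -3.91617537e+01,
        1.61970692e-02,  9.83175240e-03, -3.04065543e-05]), 'position': array([0.27272517, 0.56197037, 0.24152114]), 'ee_rot': array([ 2.23984357e-01,  9.74592486e-01, -6.89546651e-04, -1.33485494e-04]), 'ft_force': array([-0.39235486,  0.38714416, -0.66609946]), 'torque': array([-0.00532099,  0.0057871 , -0.04121761]), 'grasp_force': 0.0, 'grip_width': 0.9979270688367236} 0.011
scene [ 1.14849124 -0.21862453  0.52975222] 418.16029547711145 -0.025153923755964036
top [0.38900277 0.08748353 1.08320997] 498.1198173452029 0.023670440175545236
```

View pics/top0.png

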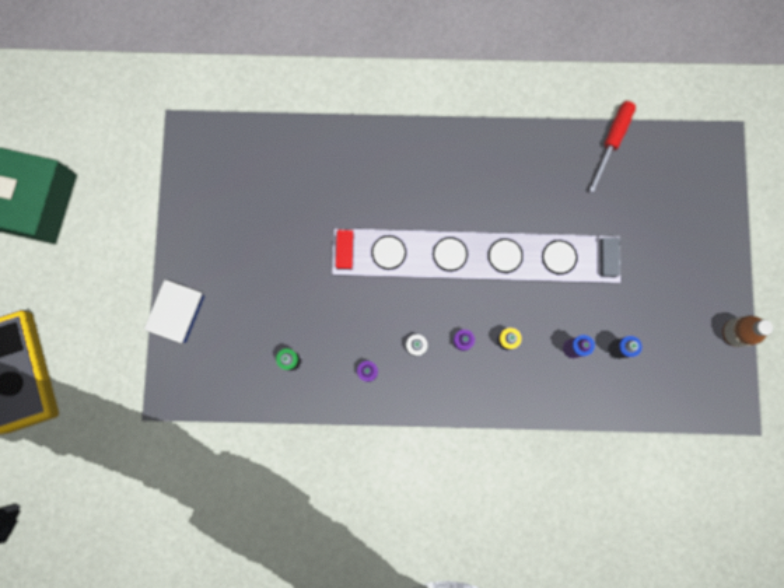

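View pics/scene0.png

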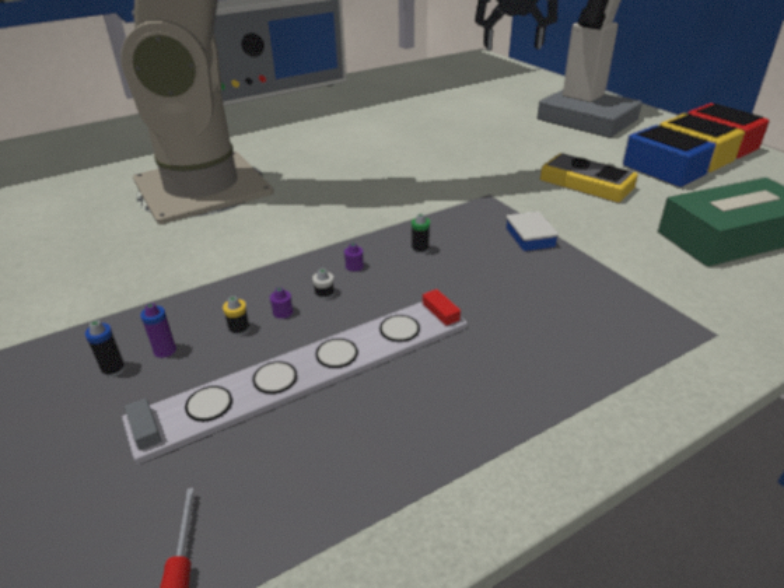

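Top view (784-px scale): the red block (345,250) is at the +y end, with pads at (389,252), (450,254), (505,256) and (560,257). Objectives: white (417,345), yellow (511,338), green (287,359). The real blue one is at (630,346). In the scene view, its neighbour at (582,346) has a purple barrel.

```bash
cat > m.py <<'E'
from h import *
RNG={'white':((0,0,120),(180,60,255)),'yellow':((18,110,90),(35,255,255)),'green':((45,90,40),(85,255,255)),'blue':((108,130,60),(124,255,255))}
def blobs(c,name,near,rad=16):
    hsv=cv2.cvtColor(cv2.cvtColor(c['color'],cv2.COLOR_RGB2BGR),cv2.COLOR_BGR2HSV)
    m=cv2.inRange(hsv,*RNG[name]); k=np.zeros_like(m);cv2.circle(k,(int(near[0]),int(near[1])),rad,255,-1);m&=k
    cs=cv2.findContours(m,cv2.RETR_EXTERNAL,cv2.CHAIN_APPROX_NONE)[0]
    return max(cs,key=cv2.contourArea)
E
python3 - <<'E'
from m import *
import pickle
d=pickle.load(open('d0.pkl','rb'));T,S=d['top'],d['scene']
def cen(q): x,y,w,h=cv2.boundingRect(q);return (x+(w-1)/2,y+(h-1)/2),(w,h)
for n,t,s,h in[('white',(417,345),(323,281),.036),('yellow',(511,338),(235,308),.048),('green',(287,359),(421,228),.06),('blue',(630,346),(97,334),.072)]:
    a=blobs(T,n,np.array(t)/1.4);b=blobs(S,n,np.array(s)/1.4)
    (pa,wa),(pb,wb)=cen(a),cen(b)
    X,e=cross(T,pa,S,pb)
    print(n,pa,wa,pb,wb,'cross',X.round(4),round(e,4),'plane',onplane(T,*pa,h-.002).round(4), 'depth',depthpt(T,*pa).round(4))
for i,(t,s) in enumerate([((389,252),(400,328)),((450,254),(337,352)),((505,256),(275,377)),((560,257),(209,403))]):
    f=lambda c,p:cv2.fitEllipse(blobs(c,'white',np.array(p)/1.4,rad=22 if c is S else 16))
    hsv=None
    ea,eb=f(T,t),f(S,s); X,e=cross(T,ea[0],S,eb[0])
    print('pad',i,np.round(ea[0]+ea[1],1),np.round(eb[0]+eb[1],1),X.round(4),round(e,4),onplane(T,*ea[0],.015).round(4),depthpt(T,*ea[0]).round(4))
for n,p in(('redblk',(345,250)),('box',(176,312)),('bench',(450,400))):print(n,depthpt(T,p[0]/1.4,p[1]/1.4).round(4))
E
```

```text
white (297.0, 246.0) (33, 33) (230.5, 198.0) (16, 11) cross [0.4707 0.0547 0.0271] 0.0003 plane [0.4702 0.055  0.034 ] depth [0.4694 0.0553 0.0439]
yellow (363.5, 241.0) (16, 15) (167.0, 220.0) (17, 13) cross [ 0.4837 -0.0859  0.0351] 0.0025 plane [ 0.483  -0.0829  0.046 ] depth [ 0.4826 -0.0821  0.0506]
green (204.5, 256.0) (16, 15) (300.0, 160.0) (13, 9) cross [0.4438 0.2465 0.0467] 0.0007 plane [0.4434 0.2451 0.058 ] depth [0.4429 0.2437 0.0669]
blue (449.5, 247.0) (16, 15) (69.5, 238.0) (18, 15) cross [ 0.4737 -0.2576  0.059 ] 0.0025 plane [ 0.4729 -0.2526  0.07  ] depth [ 0.472  -0.2488  0.0814]
pad 0 [277. 180.  31.  31.] [285.3 235.2  30.4  47.2] [0.6164 0.1008 0.0083] 0.0004 [0.615  0.1009 0.015 ] [0.6151 0.1009 0.0146]
pad 1 [321. 181.  31.  31.] [240.5 252.7  31.6  46.7] [0.6163 0.0041 0.0091] 0.0002 [0.615  0.0046 0.015 ] [0.6153 0.0045 0.0136]
pad 2 [360. 182.  31.  31.] [196.3 270.2  32.9  46.3] [ 0.6159 -0.0821  0.0088] 0.0013 [ 0.6148 -0.0805  0.015 ] [ 0.6154 -0.081   0.0121]
pad 3 [400. 183.  31.  31.] [149.5 288.6  34.1  45.9] [ 0.6158 -0.1679  0.0099] 0.0018 [ 0.6145 -0.1676  0.015 ] [ 0.6148 -0.1679  0.0137]
redblk [0.613  0.1666 0.0321]
box [0.5113 0.4202 0.0294]
bench [0.3889 0.     0.0005]
```

```bash
python3 - <<'E'
from m import *
import pickle
d=pickle.load(open('d0.pkl','rb'));T,S=d['top'],d['scene']
print(T['color'][180,255:300].max(1),T['color'][246,285:310].max(1),T['color'][[175,175],[250,298]])
def cen(q): x,y,w,h=cv2.boundingRect(q);return (x+(w-1)/2,y+(h-1)/2),(w,h)
RNG['white']=((0,0,150),(180,45,255))
a=blobs(T,'white',(297,246));b=blobs(S,'white',(230.7,199))
(pa,wa),(pb,wb)=cen(a),cen(b);print(pa,wa,pb,wb,cross(T,pa,S,pb),onplane(T,*pa,.034))
RNG['p']=((0,0,222),(180,14,255))
for t,s in[((389,252),(400,328)),((450,254),(337,352)),((505,256),(275,377)),((560,257),(209,403))]:
    out=[]
    for c,p,r in((T,t,18),(S,s,19)):
        p=np.array(p)/1.4;g=c['color'].max(2).astype(int)
        hsv=g[int(p[1]),int(p[0])]-22
        m=((g>hsv)*255).astype(np.uint8);n,l,st,ce=cv2.connectedComponentsWithStats(m,connectivity=4);i=l[int(p[1]),int(p[0])]
        out.append(ce[i]);print(st[i],end=' ')
    X,e=cross(T,out[0],S,out[1]);print(out[0].round(1),X.round(4),round(e,4),onplane(T,*out[0],.015).round(4),onplane(S,*out[1],.015).round(4))
E
```

```text
[234 233 233 233 234 234 233 235 234 207 136 150 217 238 237 235 236 235
 236 235 236 235 235 236 236 236 235 236 235 236 237 237 236 201 139 167
 229 237 236 235 236 236 236 235 235] [138 124 103  87 115 186 238 238 204 154 154 174 169 168 178 184 187 217
 237 230 184 150 141 142 143] [[233  51  53]
 [228 226 236]]
(298.0, 246.0) (17, 17) (230.5, 198.5) (14, 8) (array([0.47111062, 0.0533682 , 0.02643987]), np.float64(0.00150909024221527)) [0.47024271 0.05291762 0.034     ]
[267 170  21  21 335] [274 227  23  14 271] [277.3 179.8] [0.6159 0.1003 0.0124] 0.0002 [0.6154 0.1003 0.015 ] [0.6186 0.0986 0.015 ]
[311 171  21  21 335] [228 244  25  16 315] [321.2 181. ] [0.6155 0.0038 0.012 ] 0.0006 [0.615  0.0043 0.015 ] [0.6185 0.0022 0.015 ]
[351 172  21  21 336] [183 260  26  18 361] [360.7 182.1] [ 0.615  -0.0828  0.0122] 0.0006 [ 0.6145 -0.0821  0.015 ] [ 0.6178 -0.0838  0.015 ]
[389 173  22  21 341] [135 278  28  20 427] [399.4 183.2] [ 0.6147 -0.1676  0.0117] 0.0012 [ 0.6141 -0.1662  0.015 ] [ 0.6179 -0.1684  0.015 ]
```

The rows are not in the units I measure in: shifts go in shares of 0.5 m and turns go in shares of 180 degrees. I convert before sending: -0.4 m / 0.5 = -0.8, 0.0415 m / 0.5 = 0.083, 1.119 rad / 3.1416 = 0.3562.

move_arm(plan=[{"delta_pos": [-0.8,-0.743,0.083],"turn": [0,0,0.3562],"fingers": 0},{"delta_pos": [-0.8,-0.743,0.083],"turn": [0,0,0.3562],"fingers": 0},{"delta_pos": [-0.8,-0.743,0.083],"turn": [0,0,0.3562],"fingers": 0},{"delta_pos": [-0.8,-0.743,0.083],"turn": [0,0,0.3562],"fingers": 0},{"delta_pos": [-0.8,-0.743,0.083],"turn": [0,0,0.3562],"fingers": 0},{"delta_pos": [-0.8,-0.743,0.083],"turn": [0,0,0.3562],"fingers": 0},{"delta_pos": [-0.8,-0.743,0.083],"turn": [0,0,0.3562],"fingers": 0},{"delta_pos": [-0.8,-0.743,0.083],"turn": [0,0,0.3562],"fingers": 0},{"delta_pos": [-0.8,-0.743,0.083],"turn": [0,0,0.3562],"fingers": 0},{"delta_pos": [-0.8,-0.743,0.083],"turn": [0,0,0.3562],"fingers": 0},{"delta_pos": [-0.8,-0.743,0.083],"turn": [0,0,0.3562],"fingers": 0},{"delta_pos": [-0.8,-0.743,0.083],"turn": [0,0,0.3562],"fingers": 0}])

```text
clock: 1.6
position: [0.4702, 0.0548, 0.2007]
ee_rot: [0.706, 0.708, -0.0, -0.0]
ft_force: [-0.1, -0.3, -0.2]
grip_width: 0.997
grasp_force: 0.0
```

In the tool's units: 0.182 m / 0.5 = 0.364, 0.17 m / 0.5 = 0.34.

move_arm(plan=[{"delta_pos": [-0.003,0,0.12],"turn": [0,0,0],"fingers": 0},{"delta_pos": [-0.003,0,0.24],"turn": [0,0,0],"fingers": 0},{"delta_pos": [-0.003,0,0.3],"turn": [0,0,0],"fingers": 0},{"delta_pos": [-0.003,0,0.34],"turn": [0,0,0],"fingers": 0},{"delta_pos": [-0.003,0,0.364],"turn": [0,0,0],"fingers": 0},{"delta_pos": [-0.003,0,0.364],"turn": [0,0,0],"fingers": 0},{"delta_pos": [-0.003,0,0.364],"turn": [0,0,0],"fingers": 0.3},{"delta_pos": [-0.003,0,0.364],"turn": [0,0,0],"fingers": 0.5},{"delta_pos": [-0.003,0,0.364],"turn": [0,0,0],"fingers": 0.6}], force=30)

```text
clock: 2.72
position: [0.4709, 0.0521, 0.0193]
ee_rot: [0.707, 0.707, 0.0, 0.0]
ft_force: [-0.4, -0.0, 0.4]
grip_width: 0.4
grasp_force: 0.0
```

move_arm(plan=[{"delta_pos": [0,0,0],"turn": [0,0,0],"fingers": 0.7},{"delta_pos": [0,0,0],"turn": [0,0,0],"fingers": 0.8},{"delta_pos": [0,0,0],"turn": [0,0,0],"fingers": 1},{"delta_pos": [0,0,0],"turn": [0,0,0],"fingers": 1},{"delta_pos": [0,0,0],"turn": [0,0,0],"fingers": 1}], force=30)

```text
clock: 3.35
position: [0.4709, 0.0521, 0.0194]
ee_rot: [0.707, 0.707, 0.0, 0.0]
ft_force: [-0.8, -0.1, 6.1]
grip_width: 0.337
grasp_force: 29.2
```

In the tool's units: 0.145 m / 0.5 = 0.29, -0.08 m / 0.5 = -0.16.

move_arm(plan=[{"delta_pos": [0,0,-0.08],"turn": [0,0,0],"fingers": 1},{"delta_pos": [0,0,-0.16],"turn": [0,0,0],"fingers": 1},{"delta_pos": [0.024,0.072,-0.16],"turn": [0,0,0],"fingers": 1},{"delta_pos": [0.056,0.17,-0.16],"turn": [0,0,0],"fingers": 1},{"delta_pos": [0.084,0.25,-0.16],"turn": [0,0,0],"fingers": 1},{"delta_pos": [0.096,0.29,-0.16],"turn": [0,0,0],"fingers": 1},{"delta_pos": [0.096,0.29,-0.12],"turn": [0,0,0],"fingers": 1},{"delta_pos": [0.096,0.29,-0.07],"turn": [0,0,0],"fingers": 1},{"delta_pos": [0.096,0.29,-0.044],"turn": [0,0,0],"fingers": 1},{"delta_pos": [0.096,0.29,-0.036],"turn": [0,0,0],"fingers": 1},{"delta_pos": [0.096,0.29,-0.036],"turn": [0,0,0],"fingers": 1}])

```text
clock: 4.72
position: [0.6155, 0.0999, 0.0371]
ee_rot: [0.707, 0.707, 0.0, 0.0]
ft_force: [-0.0, 0.1, -0.3]
grip_width: 0.338
grasp_force: 30.1
```

In the tool's units: 0.0015 m / 0.5 = 0.003.

move_arm(plan=[{"delta_pos": [0,0,0.003],"turn": [0,0,0],"fingers": 1},{"delta_pos": [0,0,0.003],"turn": [0,0,0],"fingers": 1}])

```text
clock: 4.97
position: [0.6157, 0.1001, 0.0358]
ee_rot: [0.707, 0.707, 0.0, 0.0]
ft_force: [0.2, 0.2, 0.1]
grip_width: 0.338
grasp_force: 30.1
```

move_arm(plan=[{"delta_pos": [0,0,0.002],"turn": [0,0,0],"fingers": 1},{"delta_pos": [0,0,0.004],"turn": [0,0,0],"fingers": 1},{"delta_pos": [0,0,0.004],"turn": [0,0,0],"fingers": 1}])

```text
clock: 5.35
position: [0.6158, 0.1001, 0.0344]
ee_rot: [0.707, 0.707, 0.0, -0.0]
ft_force: [-4.0, -0.1, 11.3]
grip_width: 0.338
grasp_force: 31.3
```

```bash
python3 - <<'E'
from h import *
c=camera('scene');cv2.imwrite('pics/s1.png',cv2.resize(c['color'][150:280,180:360,::-1],(720,520)))
E
```

```text
(no output)
```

View pics/s1.png

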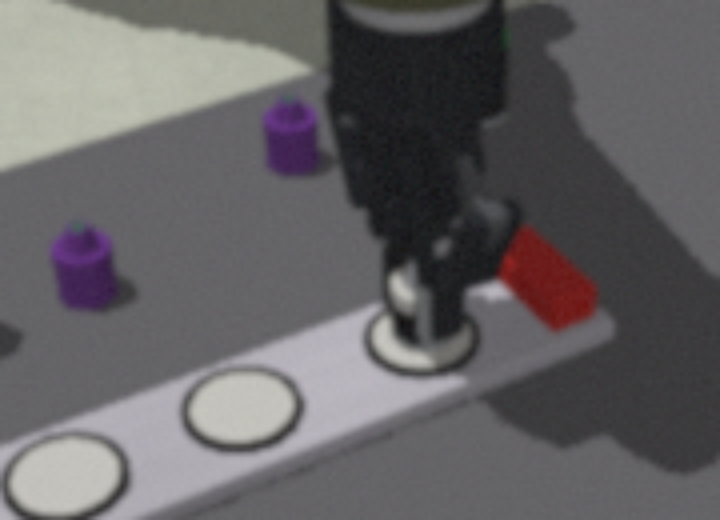

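The white objective is in the jaws and seated on the pad nearest the red block (around (422,335) in the crop), with contact force of about 11 N. I'm letting go and moving to yellow.

In the tool's units: -0.183 m / 0.5 = -0.366, -0.133 m / 0.5 = -0.266.

move_arm(plan=[{"delta_pos": [0,0,-0.002],"turn": [0,0,0],"fingers": 0.6},{"delta_pos": [0,0,-0.002],"turn": [0,0,0],"fingers": 0.3},{"delta_pos": [0,0,-0.002],"turn": [0,0,0],"fingers": 0},{"delta_pos": [0,0,-0.002],"turn": [0,0,0],"fingers": 0},{"delta_pos": [0,0,-0.002],"turn": [0,0,0],"fingers": 0},{"delta_pos": [0,0,-0.06],"turn": [0,0,0],"fingers": 0},{"delta_pos": [0,0,-0.17],"turn": [0,0,0],"fingers": 0},{"delta_pos": [-0.08,-0.06,-0.19],"turn": [0,0,0],"fingers": 0},{"delta_pos": [-0.18,-0.13,-0.19],"turn": [0,0,0],"fingers": 0},{"delta_pos": [-0.28,-0.2,-0.19],"turn": [0,0,0],"fingers": 0},{"delta_pos": [-0.366,-0.266,-0.19],"turn": [0,0,0],"fingers": 0},{"delta_pos": [-0.366,-0.266,-0.19],"turn": [0,0,0],"fingers": 0}])

```text
clock: 6.9
position: [0.4804, -0.0865, 0.1285]
ee_rot: [0.709, 0.705, 0.0, -0.0]
ft_force: [0.8, 0.7, -0.2]
grip_width: 0.998
grasp_force: 0.0
```

```bash
python3 - <<'E'
from m import *
print(get_obs()['position'])
c=camera('scene');cv2.imwrite('pics/s2.png',cv2.resize(c['color'][150:280,180:360,::-1],(540,390)))
T=camera('top');print(depthpt(T,277,180))
E
```

```text
[ 0.48043244 -0.08648572  0.1285156 ]
[0.60697087 0.10038441 0.05313806]
```

View pics/s2.png

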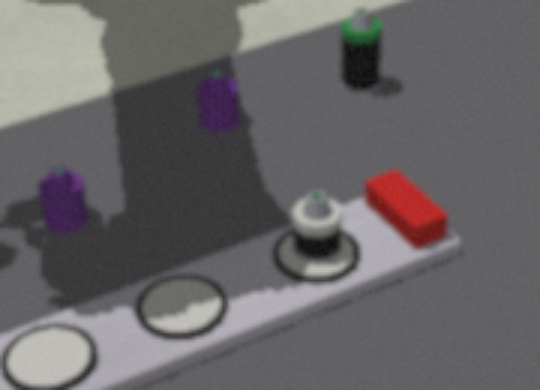

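White stands upright in the middle of pad a (crop (317,255)). Next I grasp yellow.

In the tool's units: 0.104 m / 0.5 = 0.208, 0.09 m / 0.5 = 0.18.

move_arm(plan=[{"delta_pos": [0,0,0.06],"turn": [0,0,0],"fingers": 0},{"delta_pos": [0,0,0.13],"turn": [0,0,0],"fingers": 0},{"delta_pos": [0,0,0.18],"turn": [0,0,0],"fingers": 0},{"delta_pos": [0,0,0.208],"turn": [0,0,0],"fingers": 0},{"delta_pos": [0,0,0.208],"turn": [0,0,0],"fingers": 0.3},{"delta_pos": [0,0,0.208],"turn": [0,0,0],"fingers": 0.5},{"delta_pos": [0,0,0.208],"turn": [0,0,0],"fingers": 0.6},{"delta_pos": [0,0,0.208],"turn": [0,0,0],"fingers": 0.7},{"delta_pos": [0,0,0.208],"turn": [0,0,0],"fingers": 0.8},{"delta_pos": [0,0,0.208],"turn": [0,0,0],"fingers": 1},{"delta_pos": [0,0,0.208],"turn": [0,0,0],"fingers": 1},{"delta_pos": [0,0,0.208],"turn": [0,0,0],"fingers": 1}])

```text
clock: 8.5
position: [0.4834, -0.0829, 0.0253]
ee_rot: [0.707, 0.707, 0.001, 0.0]
ft_force: [-0.6, 0.3, 5.9]
grip_width: 0.342
grasp_force: 29.2
```

In the tool's units: 0.1325 m / 0.5 = 0.265, 0.087 m / 0.5 = 0.174.

move_arm(plan=[{"delta_pos": [0,0,-0.08],"turn": [0,0,0],"fingers": 1},{"delta_pos": [0,0,-0.16],"turn": [0,0,0],"fingers": 1},{"delta_pos": [0.05,0.07,-0.16],"turn": [0,0,0],"fingers": 1},{"delta_pos": [0.11,0.16,-0.16],"turn": [0,0,0],"fingers": 1},{"delta_pos": [0.16,0.24,-0.16],"turn": [0,0,0],"fingers": 1},{"delta_pos": [0.174,0.265,-0.16],"turn": [0,0,0],"fingers": 1},{"delta_pos": [0.174,0.265,-0.12],"turn": [0,0,0],"fingers": 1},{"delta_pos": [0.174,0.265,-0.07],"turn": [0,0,0],"fingers": 1},{"delta_pos": [0.174,0.265,-0.044],"turn": [0,0,0],"fingers": 1},{"delta_pos": [0.174,0.265,-0.034],"turn": [0,0,0],"fingers": 1},{"delta_pos": [0.174,0.265,-0.031],"turn": [0,0,0],"fingers": 1},{"delta_pos": [0.174,0.265,-0.031],"turn": [0,0,0],"fingers": 1}])

```text
clock: 10.0
position: [0.6153, 0.0036, 0.0405]
ee_rot: [0.707, 0.707, 0.0, 0.0]
ft_force: [-1.2, -0.1, -1.1]
grip_width: 0.34
grasp_force: 30.3
```

In the tool's units: 0.0015 m / 0.5 = 0.003, 0.0008 m / 0.5 = 0.0016.

move_arm(plan=[{"delta_pos": [0,0,0.0016],"turn": [0,0,0],"fingers": 1},{"delta_pos": [0,0,0.003],"turn": [0,0,0],"fingers": 1},{"delta_pos": [0,0,0.003],"turn": [0,0,0],"fingers": 1}])

```text
clock: 10.38
position: [0.6155, 0.0037, 0.0403]
ee_rot: [0.707, 0.707, 0.001, 0.0]
ft_force: [-7.6, -1.0, 16.0]
grip_width: 0.339
grasp_force: 32.1
```

In the tool's units: -0.11 m / 0.5 = -0.22, -0.001 m / 0.5 = -0.002.

move_arm(plan=[{"delta_pos": [0,0,-0.002],"turn": [0,0,0],"fingers": 0.6},{"delta_pos": [0,0,-0.002],"turn": [0,0,0],"fingers": 0.3},{"delta_pos": [0,0,-0.002],"turn": [0,0,0],"fingers": 0},{"delta_pos": [0,0,-0.002],"turn": [0,0,0],"fingers": 0},{"delta_pos": [0,0,-0.002],"turn": [0,0,0],"fingers": 0},{"delta_pos": [0,0,-0.06],"turn": [0,0,0],"fingers": 0},{"delta_pos": [0,0,-0.17],"turn": [0,0,0],"fingers": 0},{"delta_pos": [0,0,-0.22],"turn": [0,0,0],"fingers": 0}])

```text
clock: 11.38
position: [0.6161, 0.0037, 0.1514]
ee_rot: [0.707, 0.707, 0.001, 0.001]
ft_force: [-0.1, 0.3, 0.0]
grip_width: 1.001
grasp_force: 0.0
```

In the tool's units: 0.241 m / 0.5 = 0.482, 0.215 m / 0.5 = 0.43.

move_arm(plan=[{"delta_pos": [0.08,-0.0572,0],"turn": [0,0,0],"fingers": 0},{"delta_pos": [0.17,-0.122,0],"turn": [0,0,0],"fingers": 0},{"delta_pos": [0.26,-0.186,0],"turn": [0,0,0],"fingers": 0},{"delta_pos": [0.35,-0.25,0],"turn": [0,0,0],"fingers": 0},{"delta_pos": [0.43,-0.308,0],"turn": [0,0,0],"fingers": 0},{"delta_pos": [0.482,-0.344,0],"turn": [0,0,0],"fingers": 0},{"delta_pos": [0.482,-0.344,0],"turn": [0,0,0],"fingers": 0},{"delta_pos": [0.482,-0.344,0],"turn": [0,0,0],"fingers": 0}])

```text
clock: 12.38
position: [0.4435, 0.2442, 0.1484]
ee_rot: [0.707, 0.707, 0.0, 0.0]
ft_force: [-0.2, -0.8, -0.1]
grip_width: 0.999
grasp_force: 0.0
```

```bash
python3 - <<'E'
from m import *
print(get_obs()['position'])
c=camera('scene');a=c['color'];
b=blobs(c,'green',(300,160),20);print(cv2.boundingRect(b))
cv2.imwrite('pics/s3.png',cv2.resize(a[140:320,100:360,::-1],(780,540)))
E
```

```text
[0.44350974 0.24424747 0.14837613]
(293, 156, 15, 9)
```

View pics/s3.png

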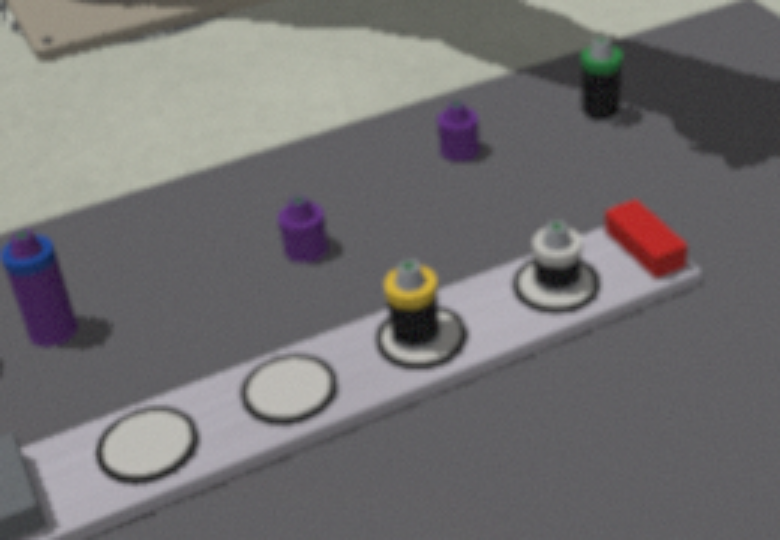

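White and yellow both stand upright within their pads (crop (557,270) and (413,320)). Green is still untouched at (600,85). I'm grasping green next.

In the tool's units: 0.113 m / 0.5 = 0.226, 0.1 m / 0.5 = 0.2.

move_arm(plan=[{"delta_pos": [0,0,0.07],"turn": [0,0,0],"fingers": 0},{"delta_pos": [0,0,0.15],"turn": [0,0,0],"fingers": 0},{"delta_pos": [0,0,0.2],"turn": [0,0,0],"fingers": 0},{"delta_pos": [0,0,0.226],"turn": [0,0,0],"fingers": 0},{"delta_pos": [0,0,0.226],"turn": [0,0,0],"fingers": 0.3},{"delta_pos": [0,0,0.226],"turn": [0,0,0],"fingers": 0.5},{"delta_pos": [0,0,0.226],"turn": [0,0,0],"fingers": 0.6},{"delta_pos": [0,0,0.226],"turn": [0,0,0],"fingers": 0.7},{"delta_pos": [0,0,0.226],"turn": [0,0,0],"fingers": 0.8},{"delta_pos": [0,0,0.226],"turn": [0,0,0],"fingers": 1},{"delta_pos": [0,0,0.226],"turn": [0,0,0],"fingers": 1},{"delta_pos": [0,0,0.226],"turn": [0,0,0],"fingers": 1}])

```text
clock: 13.92
position: [0.4437, 0.2454, 0.0363]
ee_rot: [0.707, 0.707, 0.001, 0.0]
ft_force: [0.1, -1.3, 6.1]
grip_width: 0.345
grasp_force: 29.9
```

In the tool's units: -0.328 m / 0.5 = -0.656, 0.172 m / 0.5 = 0.344.

move_arm(plan=[{"delta_pos": [0,0,-0.07],"turn": [0,0,0],"fingers": 1},{"delta_pos": [0,0,-0.16],"turn": [0,0,0],"fingers": 1},{"delta_pos": [0,0,-0.24],"turn": [0,0,0],"fingers": 1},{"delta_pos": [-0.08,0.042,-0.24],"turn": [0,0,0],"fingers": 1},{"delta_pos": [-0.17,0.0892,-0.24],"turn": [0,0,0],"fingers": 1},{"delta_pos": [-0.26,0.136,-0.24],"turn": [0,0,0],"fingers": 1},{"delta_pos": [-0.35,0.184,-0.24],"turn": [0,0,0],"fingers": 1},{"delta_pos": [-0.44,0.23,-0.24],"turn": [0,0,0],"fingers": 1},{"delta_pos": [-0.53,0.278,-0.24],"turn": [0,0,0],"fingers": 1},{"delta_pos": [-0.61,0.32,-0.24],"turn": [0,0,0],"fingers": 1},{"delta_pos": [-0.656,0.344,-0.24],"turn": [0,0,0],"fingers": 1},{"delta_pos": [-0.656,0.344,-0.24],"turn": [0,0,0],"fingers": 1}])

```text
clock: 15.42
position: [0.615, -0.0855, 0.1551]
ee_rot: [0.708, 0.706, -0.001, 0.0]
ft_force: [0.4, 1.0, -1.9]
grip_width: 0.336
grasp_force: 30.3
```

move_arm(plan=[{"delta_pos": [0,0,0.06],"turn": [0,0,0],"fingers": 1},{"delta_pos": [0,0,0.13],"turn": [0,0,0],"fingers": 1},{"delta_pos": [0,0,0.18],"turn": [0,0,0],"fingers": 1},{"delta_pos": [0,0,0.2],"turn": [0,0,0],"fingers": 1},{"delta_pos": [0,0,0.207],"turn": [0,0,0],"fingers": 1},{"delta_pos": [0,0,0.207],"turn": [0,0,0],"fingers": 1}])

```text
clock: 16.18
position: [0.6155, -0.0828, 0.0526]
ee_rot: [0.707, 0.707, 0.0, 0.0]
ft_force: [0.5, -1.0, -1.0]
grip_width: 0.341
grasp_force: 30.3
```

In the tool's units: 0.002 m / 0.5 = 0.004, 0.001 m / 0.5 = 0.002.

move_arm(plan=[{"delta_pos": [0,0,0.002],"turn": [0,0,0],"fingers": 1},{"delta_pos": [0,0,0.004],"turn": [0,0,0],"fingers": 1},{"delta_pos": [0,0,0.004],"turn": [0,0,0],"fingers": 1}])

```text
clock: 16.55
position: [0.6157, -0.0831, 0.0513]
ee_rot: [0.707, 0.707, 0.001, 0.0]
ft_force: [-2.0, -0.0, 9.5]
grip_width: 0.342
grasp_force: 31.0
```

In the tool's units: -0.12 m / 0.5 = -0.24, -0.001 m / 0.5 = -0.002.

move_arm(plan=[{"delta_pos": [0,0,-0.002],"turn": [0,0,0],"fingers": 0.6},{"delta_pos": [0,0,-0.002],"turn": [0,0,0],"fingers": 0.3},{"delta_pos": [0,0,-0.002],"turn": [0,0,0],"fingers": 0},{"delta_pos": [0,0,-0.002],"turn": [0,0,0],"fingers": 0},{"delta_pos": [0,0,-0.002],"turn": [0,0,0],"fingers": 0},{"delta_pos": [0,0,-0.06],"turn": [0,0,0],"fingers": 0},{"delta_pos": [0,0,-0.17],"turn": [0,0,0],"fingers": 0},{"delta_pos": [0,0,-0.24],"turn": [0,0,0],"fingers": 0}])

```text
clock: 17.55
position: [0.6155, -0.0834, 0.1723]
ee_rot: [0.707, 0.707, 0.001, 0.001]
ft_force: [1.1, 0.5, 0.3]
grip_width: 0.999
grasp_force: 0.0
```

In the tool's units: -0.1705 m / 0.5 = -0.341, -0.16 m / 0.5 = -0.32.

move_arm(plan=[{"delta_pos": [-0.08,-0.066,0],"turn": [0,0,0],"fingers": 0},{"delta_pos": [-0.17,-0.142,0],"turn": [0,0,0],"fingers": 0},{"delta_pos": [-0.26,-0.218,0],"turn": [0,0,0],"fingers": 0},{"delta_pos": [-0.32,-0.268,0],"turn": [0,0,0],"fingers": 0},{"delta_pos": [-0.341,-0.285,0],"turn": [0,0,0],"fingers": 0},{"delta_pos": [-0.341,-0.285,0],"turn": [0,0,0],"fingers": 0},{"delta_pos": [-0.341,-0.285,0],"turn": [0,0,0],"fingers": 0}])

```text
clock: 18.42
position: [0.4737, -0.2521, 0.1696]
ee_rot: [0.706, 0.708, 0.0, -0.0]
ft_force: [0.1, 1.3, -0.0]
grip_width: 1.0
grasp_force: 0.0
```

```bash
python3 - <<'E'
from m import *
print(get_obs()['position'])
c=camera('scene');a=c['color'];
cv2.imwrite('pics/s4.png',cv2.resize(a[130:330,20:310,::-1],(783,540)))
E
```

```text
[ 0.47368776 -0.2520588   0.16964541]
```

View pics/s4.png

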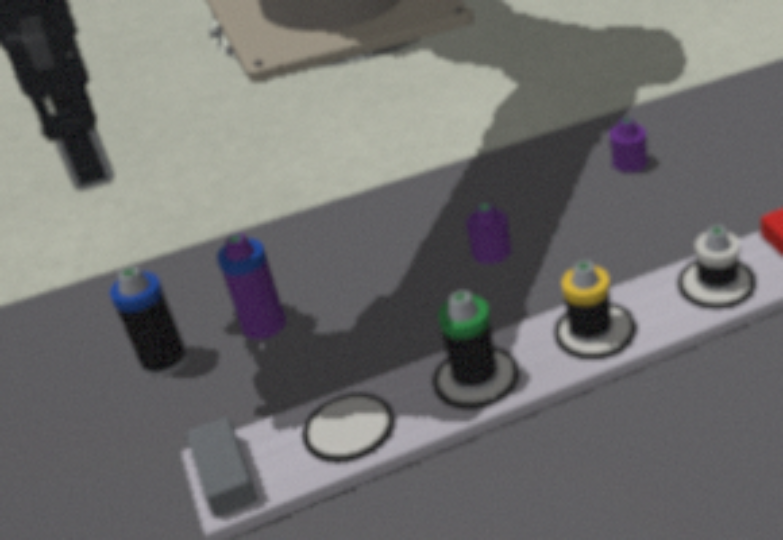

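Green now stands on pad c (crop (470,365)). The black-barrelled blue one is at (150,325), with the gripper above it. I'm grasping it now.

In the tool's units: 0.124 m / 0.5 = 0.248, 0.11 m / 0.5 = 0.22.

move_arm(plan=[{"delta_pos": [0,0,0.07],"turn": [0,0,0],"fingers": 0},{"delta_pos": [0,0,0.16],"turn": [0,0,0],"fingers": 0},{"delta_pos": [0,0,0.22],"turn": [0,0,0],"fingers": 0},{"delta_pos": [0,0,0.248],"turn": [0,0,0],"fingers": 0},{"delta_pos": [0,0,0.248],"turn": [0,0,0],"fingers": 0.3},{"delta_pos": [0,0,0.248],"turn": [0,0,0],"fingers": 0.5},{"delta_pos": [0,0,0.248],"turn": [0,0,0],"fingers": 0.6},{"delta_pos": [0,0,0.248],"turn": [0,0,0],"fingers": 0.7},{"delta_pos": [0,0,0.248],"turn": [0,0,0],"fingers": 0.8},{"delta_pos": [0,0,0.248],"turn": [0,0,0],"fingers": 1},{"delta_pos": [0,0,0.248],"turn": [0,0,0],"fingers": 1},{"delta_pos": [0,0,0.248],"turn": [0,0,0],"fingers": 1}])

```text
clock: 19.98
position: [0.4734, -0.2538, 0.0468]
ee_rot: [0.707, 0.707, 0.001, 0.001]
ft_force: [0.9, 1.0, 7.4]
grip_width: 0.343
grasp_force: 30.9
```

In the tool's units: 0.1425 m / 0.5 = 0.285, -0.12 m / 0.5 = -0.24.

move_arm(plan=[{"delta_pos": [0,0,-0.07],"turn": [0,0,0],"fingers": 1},{"delta_pos": [0,0,-0.16],"turn": [0,0,0],"fingers": 1},{"delta_pos": [0,0,-0.24],"turn": [0,0,0],"fingers": 1},{"delta_pos": [0,0.06,-0.24],"turn": [0,0,0],"fingers": 1},{"delta_pos": [0.03,0.14,-0.24],"turn": [0,0,0],"fingers": 1},{"delta_pos": [0.1,0.21,-0.24],"turn": [0,0,0],"fingers": 1},{"delta_pos": [0.154,0.26,-0.24],"turn": [0,0,0],"fingers": 1},{"delta_pos": [0.174,0.285,-0.24],"turn": [0,0,0],"fingers": 1},{"delta_pos": [0.174,0.285,-0.24],"turn": [0,0,0],"fingers": 1},{"delta_pos": [0.174,0.285,-0.24],"turn": [0,0,0],"fingers": 1}])

```text
clock: 21.22
position: [0.6139, -0.1685, 0.1659]
ee_rot: [0.708, 0.706, -0.0, 0.0]
ft_force: [-0.3, -0.5, -2.0]
grip_width: 0.345
grasp_force: 30.6
```

In the tool's units: 0.1035 m / 0.5 = 0.207, 0.1 m / 0.5 = 0.2.

move_arm(plan=[{"delta_pos": [0,0,0.06],"turn": [0,0,0],"fingers": 1},{"delta_pos": [0,0,0.13],"turn": [0,0,0],"fingers": 1},{"delta_pos": [0,0,0.18],"turn": [0,0,0],"fingers": 1},{"delta_pos": [0,0,0.2],"turn": [0,0,0],"fingers": 1},{"delta_pos": [0,0,0.207],"turn": [0,0,0],"fingers": 1},{"delta_pos": [0,0,0.207],"turn": [0,0,0],"fingers": 1}])

```text
clock: 21.98
position: [0.6153, -0.167, 0.0632]
ee_rot: [0.707, 0.707, 0.0, 0.0]
ft_force: [-0.9, -0.4, -2.1]
grip_width: 0.34
grasp_force: 30.6
```

In the tool's units: 0.002 m / 0.5 = 0.004, 0.001 m / 0.5 = 0.002.

move_arm(plan=[{"delta_pos": [0,0,0.002],"turn": [0,0,0],"fingers": 1},{"delta_pos": [0,0,0.004],"turn": [0,0,0],"fingers": 1},{"delta_pos": [0,0,0.004],"turn": [0,0,0],"fingers": 1}])

```text
clock: 22.35
position: [0.6159, -0.1668, 0.0616]
ee_rot: [0.707, 0.707, 0.001, 0.001]
ft_force: [1.0, -0.0, 5.2]
grip_width: 0.342
grasp_force: 29.7
```

Seated (contact force 5 N). I'm releasing it, rising, and backing off toward the robot.

move_arm(plan=[{"delta_pos": [0,0,0],"turn": [0,0,0],"fingers": 0.6},{"delta_pos": [0,0,0],"turn": [0,0,0],"fingers": 0.3},{"delta_pos": [0,0,0],"turn": [0,0,0],"fingers": 0},{"delta_pos": [0,0,0],"turn": [0,0,0],"fingers": 0},{"delta_pos": [0,0,0],"turn": [0,0,0],"fingers": 0},{"delta_pos": [0,0,-0.06],"turn": [0,0,0],"fingers": 0},{"delta_pos": [0,0,-0.17],"turn": [0,0,0],"fingers": 0},{"delta_pos": [0,0,-0.26],"turn": [0,0,0],"fingers": 0},{"delta_pos": [0,-0.1,-0.28],"turn": [0,0,0],"fingers": 0},{"delta_pos": [-0.06,-0.2,-0.28],"turn": [0,0,0],"fingers": 0},{"delta_pos": [-0.14,-0.28,-0.28],"turn": [0,0,0],"fingers": 0},{"delta_pos": [-0.2,-0.32,-0.28],"turn": [0,0,0],"fingers": 0}])

```text
clock: 23.85
position: [0.4529, -0.2681, 0.2006]
ee_rot: [0.708, 0.706, 0.001, 0.0]
ft_force: [0.4, 0.2, -0.1]
grip_width: 1.0
grasp_force: 0.0
```

In the tool's units: -0.1 m / 0.5 = -0.2, -0.05 m / 0.5 = -0.1.

move_arm(plan=[{"delta_pos": [-0.1,0,0],"turn": [0,0,0],"fingers": 0},{"delta_pos": [-0.2,0,0],"turn": [0,0,0],"fingers": 0},{"delta_pos": [-0.2,0,0],"turn": [0,0,0],"fingers": 0},{"delta_pos": [-0.2,0,0],"turn": [0,0,0],"fingers": 0},{"delta_pos": [-0.2,0,0],"turn": [0,0,0],"fingers": 0}])

```text
clock: 24.48
position: [0.4556, -0.3652, 0.2003]
ee_rot: [0.706, 0.708, 0.0, -0.0]
ft_force: [-0.5, -0.4, 0.3]
grip_width: 1.003
grasp_force: 0.0
```

```bash
python3 - <<'E'
from m import *
RNG['white']=((0,0,190),(180,45,255))
T=camera('top');S=camera('scene')
cv2.imwrite('pics/t5.png',cv2.resize(T['color'][150:210,225:450,::-1],(788,210),interpolation=cv2.INTER_CUBIC))
cv2.imwrite('pics/s5.png',cv2.resize(S['color'][130:330,20:340,::-1],(800,500)))
for n,p,h in(('yellow',(321,180),.061),('green',(361,181),.073),('blue',(402,182),.085)):
    x,y,w,hh=cv2.boundingRect(blobs(T,n,p,14));print(n,onplane(T,x+(w-1)/2,y+(hh-1)/2,h).round(4))
print(depthpt(T,176/1.4,312/1.4),get_obs()['clock'])
E
```

```text
yellow [0.6119 0.002  0.061 ]
green [ 0.6112 -0.0807  0.073 ]
blue [ 0.6126 -0.1663  0.085 ]
[0.51141259 0.42047789 0.0285281 ] 24.575
```

View pics/t5.png

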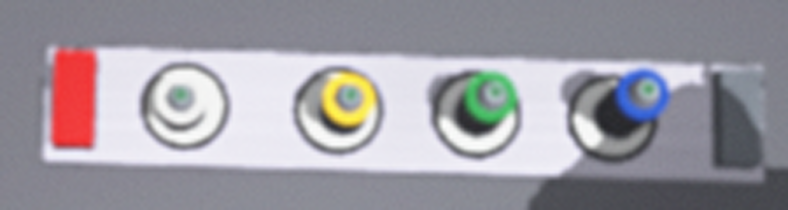

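View pics/s5.png

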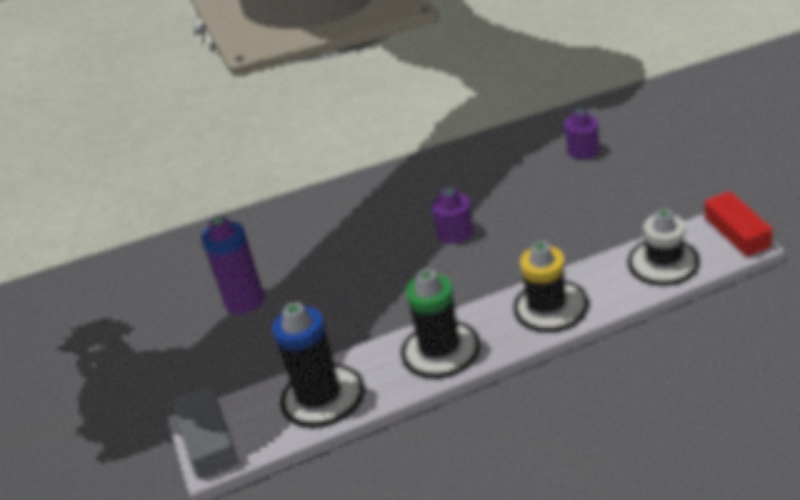

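All four stand upright within their pads in the right order: white (663,240), yellow (543,278), green (435,315), blue (312,360). They are all within 5 mm of the pad centres (the margin is 13 mm), and the sample box has not moved.

```bash
python3 -c "
from workcell import hand_in;print(hand_in())"
```

```text
the job is handed in; nothing more can be done
None
```

The job is handed in: white, yellow, green and blue stand nose up on pads a to d, starting at the red block, released and well within their pads; the sample box is where it was, and the clock read about 25 s of the 104 s allowed.

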